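# Capacitor under the pen microscope

### The job

Pluck the yellow capacitor out of the pocket tray and set it upright on the white spot in the middle of the inspection pad, and let go of it. Then draw the pen microscope up out of its holder, slant it about 40 degrees from upright and hold it in the air, lens end down, pointing straight at the capacitor with the lens about 5 cm from its centre; never touch the capacitor or the pad with the microscope. Finish while still holding it there, still, and leave the other capacitors and the things lying about where they are.

Things in the scene. Friction and masses are not known exactly. Their poses are not given: they have to be found in the camera images.
- yellow_cap_center (a point): centre of the yellow box-shaped capacitor: 12 mm along its x, 16 mm along its y, 13 mm high (z up), with a thin grey stripe; 12 g nominal. It stands loose in one of the three pockets of the tray, sunk 5 mm, so that its upper 8 mm stick out; its base is 11 mm and its top 24 mm above the desk. Its axes are about parallel to the tray's.
- yellow_cap: the same yellow capacitor; origin at the centre of its underside
- blue_cap: blue capacitor of the same size in another pocket, to be left there; origin at the centre of its underside
- red_cap: red capacitor of the same size in another pocket, to be left there; origin at the centre of its underside
- tray: black pocket tray, fixed, 60 (x) by 130 (y) by 16 mm; origin at the centre of its underside. Three pockets 16 by 20 mm and 5 mm deep in a row along its y, 40 mm apart, the middle one at its centre; which capacitor is in which pocket varies
- pad: black square rubber inspection pad, fixed, 80 by 80 by 6 mm, with a white spot of 44 mm diameter in its middle; origin at the centre of its underside. Pad and holder may have changed sides. Keep the arm off the oscilloscope on the right (0.4 m tall, right of y = -0.15, from x = 0.44 on) and the monitor behind (x over about 0.75)
- pad_center (a point): middle of the white spot, on the pad's upper face, 6 mm above the desk
- holder: grey holder block, fixed, 60 by 60 by 55 mm on a 74 by 74 mm black foot 6 mm thick; origin at the centre of its underside; from the top a round upright bore 25 mm wide and 50 mm deep. A flat red mat, 3 mm thick, lies about it or the pad; all heights count from the desk
- holder_top (a point): centre of the bore's mouth, on the holder's top, 55 mm above the desk
- scope_center (a point): middle of the cordless pen microscope, on its axis, 65 mm from its lens end. Round, 130 mm long: white body 32 mm in diameter, 85 mm long, above a black lens barrel 22 mm in diameter, 45 mm long; about 80 g. It stands loose and upright in the holder, the barrel wholly in the bore, the white body free above, 55 to 140 mm over the desk. Its z points from the lens end to the other end
- scope_lens (a point): centre of the microscope's lens face, the lower end of the black barrel; same axes as scope_center: it looks along -z
- scope: the pen microscope; origin at the centre of the lens face
- cutters: flush cutters with dark blue handles, 53 by 123 by 13 mm, lying on the desk, to be left alone; origin under its middle
- marker: white marker pen with a blue cap, 19 by 139 by 21 mm, lying on the desk, to be left alone; origin under its middle
- tweezers: steel tweezers, 11 by 118 by 9 mm, lying on the desk, to be left alone; origin under its middle
- spool: wire spool, 52 mm in diameter, 40 mm high, standing on the desk, to be left alone; origin under its middle
Mind the look-alikes: they are no part of the job. What is shaped like the holder but turquoise is not meant.

How it is judged (in metres and radians):
On the way, in this order (a step that is already met when the one before it is completed fails the run):
1. the yellow capacitor stands upright and released on the pad's white spot, the microscope still in its holder (horizontal distance between yellow_cap_center and pad_center below 0.016 m and z of yellow_cap_center in the frame of pad_center between 0.003 and 0.01 m and angle between yellow_cap_center's own z axis and vertical below 0.2 rad and contact force between the fingers and yellow_cap below 0.05 N and linear speed of yellow_cap below 0.02 m/s and height (world z) of scope_lens below 0.03 m), for 0.2 s.
2. the microscope has been drawn clear of its holder, held by the fingers (z of scope_lens in the frame of holder_top above 0.005 m and contact force between the fingers and scope above 1 N), for 0.1 s.
At the end, for the whole second after the job is handed in: Yellow capacitor released and upright, within 16 mm of the pad's middle. Microscope held still in the fingers, touching nothing else, lens over 30 mm above the desk, slanted 28 to 52 degrees; the capacitor's centre 30 to 70 mm ahead of the lens, within 15 mm of its axis in x and y (horizontal distance between yellow_cap_center and pad_center below 0.016 m and z of yellow_cap_center in the frame of pad_center between 0.003 and 0.01 m and angle between yellow_cap_center's own z axis and vertical below 0.2 rad and contact force between each of the fingers, scope and yellow_cap below 0.05 N and contact force between the fingers and scope above 1 N and contact force between scope and holder below 0.05 N and contact force between scope and pad below 0.05 N and height (world z) of scope_lens above 0.03 m and angle between scope_lens's own z axis and vertical between 0.489 and 0.907 rad and x of yellow_cap_center in the frame of scope_lens between -0.015 and 0.015 m and y of yellow_cap_center in the frame of scope_lens between -0.015 and 0.015 m and z of yellow_cap_center in the frame of scope_lens between -0.07 and -0.03 m and linear speed of scope below 0.02 m/s); the arm keeps its last pose, push and grip.
It fails at once if the microscope touches the capacitor or the pad (contact force between scope and yellow_cap above 0.3 N or contact force between scope and pad above 0.3 N).
It fails at once if another capacitor is taken from its pocket or shifted by more than 10 mm (distance of any of blue_cap, red_cap from where it was at the start of the episode above 0.01 m).
It fails at once if cutters, marker, tweezers or spool shifted by more than 25 mm (distance of any of cutters, marker, tweezers, spool from where it was at the start of the episode above 0.025 m).
It also fails if it takes over 64 s, if anything falls off the work surface, if the arm or the gripper's body presses on something with over 40 N, if the wrist force passes 120 N, or if a joint passes its speed limit or range.

### The arm

A 7-joint arm with a two-finger parallel gripper is mounted at the origin on a cart in front of the work surface, level with it; the furniture and walls round the work are solid. World frame = base frame: x ahead of the robot, y to its left, z up, the work surface at z = 0. Lengths are in m, angles in degrees, forces in N, time in s.
With the tool pointing down it reaches from about 0.425 to 0.875 m from the base axis. Payload 4.7 kg.
Tool frame: the origin (TCP) lies on the front face of the gripper's body, between the roots of the fingers; the fingertips stand 70 mm ahead of it and the grasp point (between the pads) lies 51 mm ahead of it; z points along the fingers, y is the direction in which the jaws open and shut (so a half turn about z gives the same grasp; the last joint's range is limited). The gripper opens to 87 mm and grips with 3 to 60 N. Pads are 19 mm wide; open, the fingers measure 117 mm over their backs; the gripper's body (75 mm by 190 mm) begins 51 mm behind the grasp point.
Start: joints at [78.1, 18.392, -4.016, 83.108, 1.295, 78.541, -3.26], TCP at [0.143, -0.634, 0.292] pointing down, gripper open.
Joint ranges: [-163.93, 163.93], [-17.29, 119.83], [-79.2, 71.16], [3.27, 140.29], [-89.18, 269.18], [5.43, 117.66], [-154.24, 154.24]. Speed limits (degrees/s): [147.25, 147.25, 180, 180, 180, 180, 180].

### API

Orientations are given as [roll, pitch, yaw] about the fixed x, y, z axes, in that order (R = Rz(yaw) Ry(pitch) Rx(roll)).
In Python, from cell import env gives the robot as it stands.
- The arm moves only by the tool drive_tool, never from a script. Its argument "commands" is a list of rows, each a list of 7 numbers: the shift along the tool's x, y, z in cm, then the turn, a rotation vector about the tool's x, y, z in degrees, then the opening, from 0 (shut) to 1 (fully open). In form: [[tx, ty, tz, rx, ry, rz, hand], ...]. A call has 1 to 20 rows; each row shifts and turns the commanded pose from where the row before left it, along the tool's axes as they then stand; what a row does not reach is not made up. A row lasts 1/12 s, in which the tool goes at most 41.7 mm and 7.16 degrees, less where a joint would pass 70% of its speed; a pose out of reach is approached as far as the arm can. A call is refused whole if a number of a shift passes 4.17 or a number of a turn 7.16, either way. A call with a gripper value outside its range is refused whole. The fingers move at their own pace and stop on an object; "force" is the grip in N (left out, the last holds). Time passes only in rows, so rows that do not move let the fingers close. It gives the time, the measured TCP pose, the force and the opening at its end, in the units of the state.
- env.get_obs(): the state, without advancing time (a new reading comes with each control period).
- env.read_camera(name): name is "scene" or "top"; returns a dict with "img" (480x640x3 uint8, blue, green, red), "mtx" (3x3 intrinsics, pixels), "k1" (the pictures are not rectified: a ray, as slopes to the right and down, at radius r is drawn at 1 + k1 r^2 times it, then the intrinsics apply), "pose" (4x4, takes a point from camera to world coordinates). Camera axes: x right, y down, z forward; pixel columns grow to the right and rows downward; lengths in m; the calibration is good to about 2 mm. A picture is of the moment at which its call begins. There is no depth.
- env.sign_off(): hands the job in, once; it reports no verdict.
The state is a dict: "time_s": time; "qpos": joint angles; "joint_velocities": joint speeds; "effort": joint torques, N m; "tool_pos": TCP position; "tool_rot": TCP orientation; "force": force on the tool from outside, world axes, zero at the start; "wrist_torque": the same for the moment, N m; "grip_width": finger opening in m.
Only numpy, scipy, OpenCV 4.12 (cv2) and the standard library are available. Lean on these libraries where they do the work, as an engineer would, in place of code of your own. Each camera call takes 0.05 s, during which the arm holds its last target.

## Working session

There is one attempt and no reset: what is moved stays moved. The work goes in short steps, Python scripts to look and compute and a tool call to move; the robot and the scene stay as the last step left them, time stands still between calls to the robot, and variables do not carry over. Pictures are saved under pics/ and viewed, and the job is handed in when it is done.

Besides the shell and the picture viewer there is one more tool, called after "Call:" by a JSON object that holds its "name" and its "arguments", one argument or row to a line. drive_tool: Moves the arm, as the interface text tells. Its arguments: {"type":"object","properties":{"commands":{"type":"array"},"force":{"type":"number"}},"required":["commands"]}

```bash
ls; mkdir -p pics
python3 - <<'E'
from cell import env
import cv2,numpy as np
o=env.get_obs()
for k,v in o.items(): print(k,np.round(v,3))
for n in("scene","top"):
    c=env.read_camera(n); cv2.imwrite(f"pics/{n}0.png",c["img"]); print(n,c["mtx"],c["k1"],np.round(c["pose"],4))
E
```

```text
pics
time_s 0.0
qpos [78.101 18.441 -4.016 83.176  1.294 78.538 -3.261]
joint_velocities [ 0.01   0.012  0.073 -0.039 -0.082  0.027 -0.121]
effort [-0.0000e+00 -4.9129e+01 -4.0400e-01 -3.1253e+01 -6.4000e-02  4.4000e-02
  0.0000e+00]
tool_pos [ 0.143 -0.634  0.291]
tool_rot [-1.7989e+02  5.0000e-03  1.2708e+01]
force [-0.104 -0.331 -0.613]
wrist_torque [ 0.029  0.006 -0.033]
grip_width 0.087
scene [[551.76920583   0.         323.13119855]
 [  0.         551.76920583 231.6057544 ]
 [  0.           0.           1.        ]] -0.09597330695321096 [[-7.4850e-01 -2.8980e-01  5.9640e-01 -4.5610e-01]
 [-6.6310e-01  3.2800e-01 -6.7290e-01  1.2491e+00]
 [-6.0000e-04 -8.9920e-01 -4.3760e-01  8.1540e-01]
 [ 0.0000e+00  0.0000e+00  0.0000e+00  1.0000e+00]]
top [[553.47063796   0.         320.44771578]
 [  0.         553.47063796 241.34380622]
 [  0.           0.           1.        ]] -0.03754584298381539 [[ 1.7000e-03 -9.9250e-01  1.2220e-01  3.6890e-01]
 [-9.9990e-01 -3.0000e-04  1.0900e-02  1.3990e-01]
 [-1.0800e-02 -1.2220e-01 -9.9240e-01  1.3539e+00]
 [ 0.0000e+00  0.0000e+00  0.0000e+00  1.0000e+00]]
```

View pics/scene0.png

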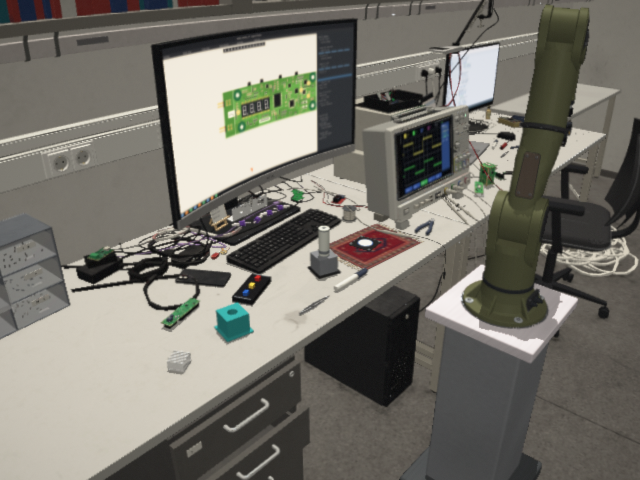

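View pics/top0.png

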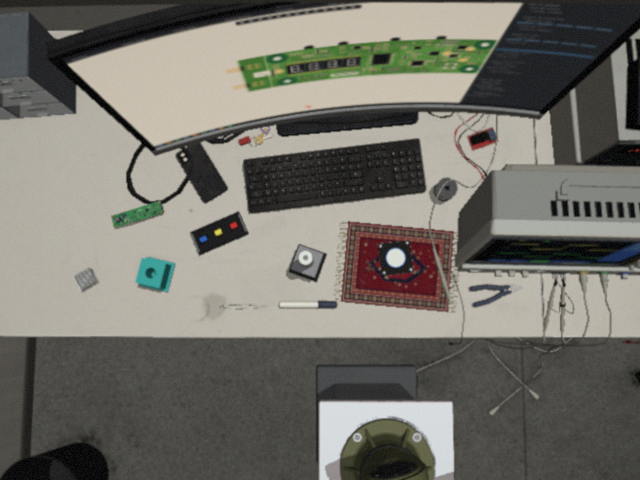

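The top view shows the tray at (219,233), with the yellow cap in its middle pocket. The holder with the scope is at (307,261), the pad on the red mat at (397,258), and the turquoise decoy at (155,274). Next I measure these.

```bash
cat > h.py <<'E'
import cv2,numpy as np
from cell import env
def ray(c,uv):
    d=np.array([c["k1"],0,0,0,0.]); p=cv2.undistortPoints(np.array([[uv]],float),c["mtx"],d)[0,0]
    P=c["pose"]; return P[:3,3],P[:3,:3]@np.array([p[0],p[1],1.])
def plane(c,uv,z):
    o,d=ray(c,uv); return o+d*(z-o[2])/d[2]
def tri(c1,a,c2,b):
    o1,d1=ray(c1,a);o2,d2=ray(c2,b); s=np.linalg.lstsq(np.c_[d1,-d2],o2-o1,rcond=None)[0]
    p,q=o1+s[0]*d1,o2+s[1]*d2; return (p+q)/2,np.linalg.norm(p-q)
def proj(c,X):
    P=np.linalg.inv(c["pose"]); r=cv2.Rodrigues(P[:3,:3])[0]
    return cv2.projectPoints(np.array([X],float).reshape(1,1,3),r,P[:3,3],c["mtx"],np.array([c["k1"],0,0,0,0.]))[0][0,0]
def blobs(mask,roi,amin=5):
    x0,y0,x1,y1=roi; m=np.zeros_like(mask);m[y0:y1,x0:x1]=mask[y0:y1,x0:x1]
    n,l,s,ce=cv2.connectedComponentsWithStats(m.astype(np.uint8)); 
    return [(s[i,4],ce[i].round(2),s[i,:4],(l==i)) for i in range(1,n) if s[i,4]>=amin]
E
python3 - <<'E'
from h import *
c=env.read_camera("top");s=env.read_camera("scene")
cv2.imwrite("pics/topz.png",cv2.resize(c["img"][200:330,170:460],None,fx=2.7,fy=2.7,interpolation=cv2.INTER_CUBIC))
cv2.imwrite("pics/scz.png",cv2.resize(s["img"][195:325,220:450],None,fx=3.4,fy=3.4,interpolation=cv2.INTER_CUBIC))
for n,k,roi in(("top",c,(180,205,450,320)),("scene",s,(220,195,450,330))):
    hsv=cv2.cvtColor(k["img"],cv2.COLOR_BGR2HSV)
    H,S,V=[hsv[...,i].astype(int) for i in range(3)]
    tr=(185,205,255,260) if n=="top" else (225,265,280,310)
    for nm,m in(("yel",(H>20)&(H<35)&(S>130)&(V>90)),("blue",(H>100)&(H<130)&(S>130)&(V>80)),("red",((H<8)|(H>172))&(S>130)&(V>80))):
        for b in blobs(m,tr,4):
            print(n,nm,b[0],b[1],b[2],plane(k,b[1],.024).round(4))
    for b in blobs((S<60)&(V>170),(370,235,425,280) if n=="top" else (345,230,390,258),20):
        print(n,"white",b[0],b[1],b[2],plane(k,b[1],.006).round(4))
    if n=="top":
        m=(V<75);
        for b in blobs(m,(185,205,255,260),100):
            cnt=cv2.findContours(b[3].astype(np.uint8),0,2)[0][0]; r=cv2.minAreaRect(cnt); print("tray",r)
            P=[plane(k,p,.016)[:2] for p in cv2.boxPoints(r)]; print(np.round(P,4),np.mean(P,0), [np.linalg.norm(P[i]-P[(i+1)%4]) for i in range(4)],
             [np.degrees(np.arctan2(*(P[(i+1)%4]-P[i])[::-1])) for i in range(4)])
E
```

```text
top yel 45 [217.67 231.8 ] [214 228   8   8] [0.556  0.4048 0.024 ]
top blue 45 [202.91 238.51] [199 235   9   8] [0.5395 0.4405 0.024 ]
top red 45 [233.42 225.04] [230 222   8   7] [0.5726 0.3667 0.024 ]
top white 264 [395.34 257.39] [387 249  18  18] [ 0.4954 -0.0283  0.006 ]
tray ((218.81539916992188, 232.82310485839844), (23.98832130432129, 52.39227294921875), 66.61477661132812)
[[0.5561 0.4746]
 [0.6077 0.3572]
 [0.5531 0.3328]
 [0.5019 0.4495]] [0.55468794 0.40351641] [np.float64(0.1281766463261536), np.float64(0.05986217236232546), np.float64(0.1274881696954527), np.float64(0.05971992632164286)] [np.float64(-66.25828999421779), np.float64(-155.87767309597544), np.float64(113.67393535009128), np.float64(24.78390376465267)]
scene yel 36 [251.33 284.78] [248 282   7   7] [0.5491 0.412  0.024 ]
scene blue 34 [245.21 292.  ] [242 289   7   7] [0.5337 0.4479 0.024 ]
scene red 32 [257.16 277.5 ] [254 275   7   6] [0.5662 0.3749 0.024 ]
scene white 54 [349.76 231.8 ] [345 230  15   7] [ 0.5792 -0.0533  0.006 ]
scene white 71 [364.9  242.27] [358 239  14   7] [ 0.494  -0.0258  0.006 ]
```

View pics/topz.png

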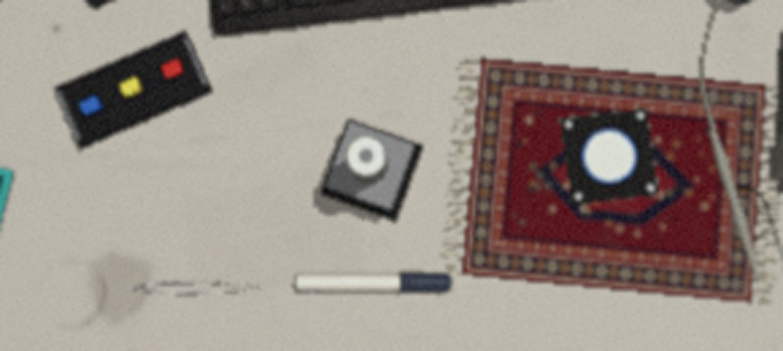

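View pics/scz.png

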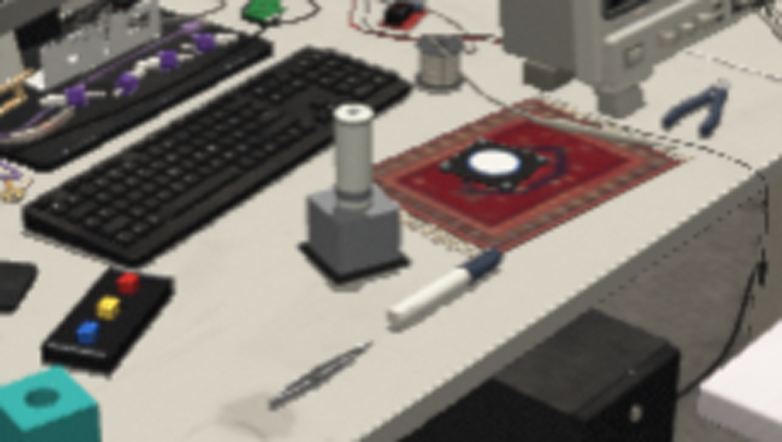

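Call:
{"name": "drive_tool", "arguments": {
  "commands": [
    [0, -2.5, -3, 0, 0, 0, 1],
    [0, -2.5, -3, 0, 0, 0, 1],
    [0, -2.5, -3, 0, 0, 0, 1],
    [0, -2.5, -3, 0, 0, 0, 1],
    [0, -2.5, -3, 0, 0, 0, 1],
    [0, -2.5, -3, 0, 0, 0, 1],
    [0, -2.5, -3, 0, 0, 0, 1],
    [0, -2.5, -3, 0, 0, 0, 1],
    [0, 0, 0, 0, 0, 0, 1]
  ]
}}

```text
time_s: 0.95
tool_pos: [0.0985, -0.4361, 0.5402]
tool_rot: [179.3, -0.0, 12.7]
force: [0.7, 0.1, 1.0]
grip_width: 0.0869
```

```bash
cat >> h.py <<'E'
import json
def log():
    o=env.get_obs()
    with open("log.jsonl","a") as f: f.write(json.dumps([list(map(float,o["qpos"])),list(map(float,o["tool_pos"])),list(map(float,o["tool_rot"]))])+"\n")
    for k in("time_s","qpos","tool_pos","tool_rot","force","grip_width"): print(k,np.round(o[k],4).tolist())
    return o
E
python3 -c "from h import *;log()"
python3 - <<'E'
from h import *
c=env.read_camera("top");s=env.read_camera("scene")
# holder top / scope top
for n,k,roi in(("top",c,(285,240,330,285)),("scene",s,(305,222,345,285))):
    I=k["img"]; hsv=cv2.cvtColor(I,cv2.COLOR_BGR2HSV).astype(int); S,V=hsv[...,1],hsv[...,2]
    for b in blobs((S<40)&(V>150),(298,249,313,266) if n=="top" else (314,222,334,250),15): print(n,b[0],b[1],b[2],plane(k,b[1],.14).round(4))
    x0,y0,x1,y1=roi
    cv2.imwrite(f"pics/hold_{n}.png",cv2.resize(I[y0:y1,x0:x1],None,fx=10,fy=10,interpolation=cv2.INTER_NEAREST)[:600])
E
```

```text
time_s 0.95
qpos [78.8456, -6.5754, -4.3608, 82.4721, -0.4843, 103.4166, -2.8855]
tool_pos [0.0985, -0.4361, 0.5402]
tool_rot [179.332, -0.0045, 12.7192]
force [0.6803, 0.0597, 1.0322]
grip_width 0.0869
top 162 [305.12 256.92] [298 250  15  15] [0.4838 0.187  0.14  ]
scene 45 [323.62 227.91] [319 226  11   5] [0.4793 0.1918 0.14  ]
scene 66 [331.06 235.47] [329 228   5  15] [0.4319 0.2144 0.14  ]
scene 52 [316.02 244.1 ] [314 239   5  11] [0.4281 0.2804 0.14  ]
```

View pics/hold_top.png

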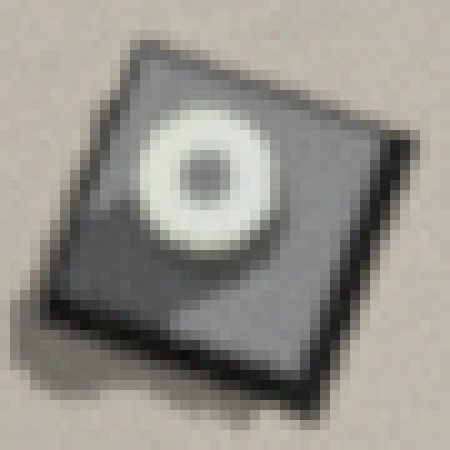

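View pics/hold_scene.png

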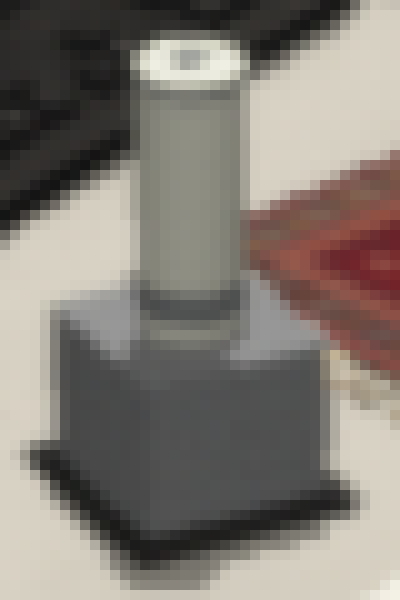

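Call:
{"name": "drive_tool", "arguments": {
  "commands": [
    [3.9, -0.17, 0, 0, 0, -5, 1],
    [3.9, -0.17, 0, 0, 0, -5, 1],
    [3.9, -0.17, 0, 0, 0, -5, 1],
    [3.9, -0.17, 0, 0, 0, -5, 1],
    [3.9, -0.17, 0, 0, 0, -5, 1],
    [3.9, -0.17, 0, 0, 0, -5, 1],
    [3.9, -0.17, 0, 0, 0, -5, 1],
    [3.9, -0.17, 0, 0, 0, -5, 1],
    [3.9, -0.17, 0, 0, 0, -5, 1],
    [3.9, -0.17, 0, 0, 0, -5, 1],
    [3.9, -0.17, 0, 0, 0, -5, 1],
    [3.9, -0.17, 0, 0, 0, -5, 1],
    [3.9, -0.17, 0, 0, 0, -5, 1],
    [3.9, -0.17, 0, 0, 0, -5, 1],
    [3.9, -0.17, 0, 0, 0, -5, 1],
    [3.9, -0.17, 0, 0, 0, -5, 1],
    [3.9, -0.17, 0, 0, 0, -5, 1],
    [3.9, -0.17, 0, 0, 0, -5, 1],
    [3.9, -0.17, 0, 0, 0, -5, 1],
    [3.9, -0.17, 0, 0, 0, -5, 1]
  ]
}}

```text
time_s: 2.72
tool_pos: [0.4133, 0.1716, 0.5304]
tool_rot: [-179.9, -0.1, 113.0]
force: [1.0, 0.8, -0.4]
grip_width: 0.0875
```

```bash
cat >> h.py <<'E'
from scipy.spatial.transform import Rotation as Ro
def to(pos,rpy):
    o=env.get_obs(); R=Ro.from_euler("xyz",o["tool_rot"],degrees=True); T=Ro.from_euler("xyz",rpy,degrees=True)
    print("shift cm (tool)",(R.inv().apply(np.array(pos)-o["tool_pos"])*100).round(2),"turn deg",(R.inv()*T).as_rotvec(degrees=True).round(2))
E
python3 -c "
from h import *;log();to([.5555,.4045,.2],[180,0,114.2])"
```

```text
time_s 2.7167
qpos [35.7077, -8.3323, -52.4979, 81.964, -6.9095, 103.1865, 4.894]
tool_pos [0.4133, 0.1716, 0.5304]
tool_rot [-179.8677, -0.1407, 112.9563]
force [0.9987, 0.8164, -0.363]
grip_width 0.0875
shift cm (tool) [15.82 22.25 33.03] turn deg [-0.13 -0.14 -1.24]
```

Call:
{"name": "drive_tool", "arguments": {
  "commands": [
    [1.2, 1.7, 1.5, 0, 0, 0, 1],
    [1.2, 1.7, 1.5, 0, 0, 0, 1],
    [1.2, 1.7, 1.5, 0, 0, 0, 1],
    [1.2, 1.7, 1.5, 0, 0, 0, 1],
    [1.2, 1.7, 1.5, 0, 0, 0, 1],
    [1.2, 1.7, 1.5, 0, 0, 0, 1],
    [1.2, 1.7, 1.5, 0, 0, 0, 1],
    [1.2, 1.7, 1.5, 0, 0, 0, 1],
    [1.2, 1.7, 1.5, 0, 0, 0, 1],
    [1.2, 1.7, 1.5, 0, 0, 0, 0.6],
    [1.2, 1.7, 1.5, 0, 0, 0, 0.6],
    [1.2, 1.7, 1.5, 0, 0, 0, 0.6],
    [1.2, 1.7, 1.5, 0, 0, -1.2, 0.6],
    [0, 0, 0, 0, 0, 0, 0.6]
  ]
}}

```text
time_s: 3.88
tool_pos: [0.5567, 0.4013, 0.3296]
tool_rot: [-179.5, -0.1, 114.1]
force: [-0.4, -0.2, -0.8]
grip_width: 0.0614
```

```bash
python3 -c "
from h import *;log();to([.5555,.4045,.2],[180,0,114.2])"
```

```text
time_s 3.8833
qpos [-0.8951, 33.1064, -58.1533, 72.0056, 27.2974, 89.5084, -30.664]
tool_pos [0.5567, 0.4013, 0.3296]
tool_rot [-179.4889, -0.1037, 114.1282]
force [-0.4033, -0.2169, -0.8117]
grip_width 0.0614
shift cm (tool) [ 0.32  0.13 12.96] turn deg [-0.51 -0.1  -0.07]
```

Call:
{"name": "drive_tool", "arguments": {
  "commands": [
    [0.08, 0, 3.2, 0, 0, 0, 0.6],
    [0.08, 0, 3.2, 0, 0, 0, 0.6],
    [0.08, 0.1, 3.2, 0, 0, 0, 0.6],
    [0.08, 0, 3.2, 0, 0, 0, 0.5],
    [0, 0, 3, 0, 0, 0, 0.5],
    [0, 0, 2.5, 0, 0, 0, 0.5],
    [0, 0, 2, 0, 0, 0, 0.5],
    [0, 0, 0, 0, 0, 0, 0.5]
  ]
}}

```text
time_s: 4.55
tool_pos: [0.5543, 0.3999, 0.1278]
tool_rot: [-179.4, 0.1, 113.9]
force: [-0.3, -1.6, -0.3]
grip_width: 0.0438
```

```bash
python3 -c "
from h import *;log();to([.5555,.4043,.088],[180,0,114.2])
s=env.read_camera('scene')
cv2.imwrite('pics/s1.png',cv2.resize(s['img'][200:340,180:380],None,fx=4,fy=4,interpolation=cv2.INTER_CUBIC))"
```

```text
time_s 4.55
qpos [-1.2681, 40.6627, -53.457, 86.082, 33.4923, 70.9373, -35.5655]
tool_pos [0.5543, 0.3999, 0.1278]
tool_rot [-179.4284, 0.103, 113.9108]
force [-0.2855, -1.5643, -0.3176]
grip_width 0.0438
shift cm (tool) [0.36 0.32 3.98] turn deg [-0.57  0.1  -0.29]
```

View pics/s1.png

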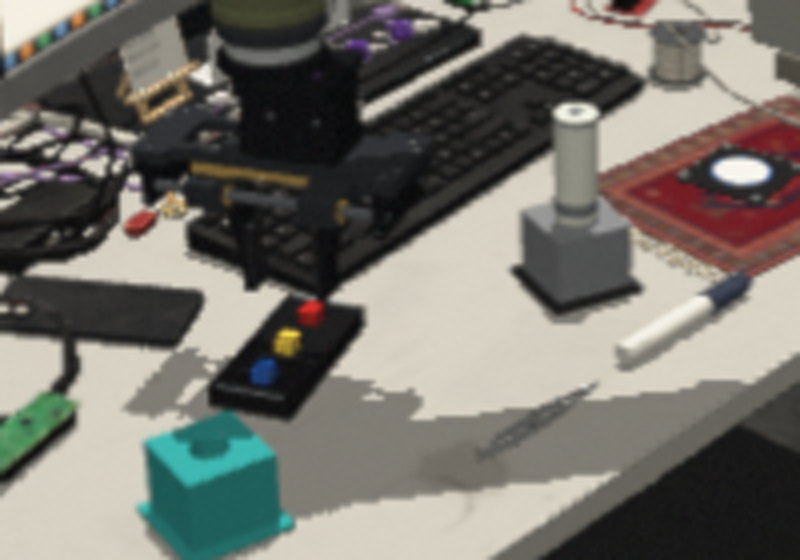

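Call:
{"name": "drive_tool", "arguments": {
  "commands": [
    [0.18, 0.16, 0.8, -0.3, 0, 0, 0.4],
    [0.18, 0.16, 0.8, -0.2, 0, 0, 0.4],
    [0, 0, 0.8, 0, 0, -0.3, 0.4],
    [0, 0, 0.6, 0, 0, 0, 0.4],
    [0, 0, 0, 0, 0, 0, 0.4],
    [0, 0, 0, 0, 0, 0, 0.4]
  ]
}}

```text
time_s: 5.1
tool_pos: [0.5582, 0.4073, 0.1039]
tool_rot: [179.5, 0.0, 114.2]
force: [1.1, -0.5, -0.2]
grip_width: 0.0351
```

```bash
python3 -c "
from h import *;o=log();to([.5555,.4043,.0875],[180,0,114.2])
s=env.read_camera('scene');print(proj(s,o['tool_pos']-[0,0,.07]))
cv2.imwrite('pics/s2.png',cv2.resize(s['img'][240:320,200:310],None,fx=7,fy=7,interpolation=cv2.INTER_CUBIC))"
```

```text
time_s 5.1
qpos [-2.2813, 42.1603, -52.4555, 86.7137, 35.1915, 68.1747, -36.4637]
tool_pos [0.5582, 0.4073, 0.1039]
tool_rot [179.533, 0.0178, 114.2038]
force [1.1321, -0.5474, -0.1872]
grip_width 0.0351
shift cm (tool) [-0.16 -0.38  1.64] turn deg [0.47 0.02 0.  ]
[250.21594609 279.86949857]
```

View pics/s2.png

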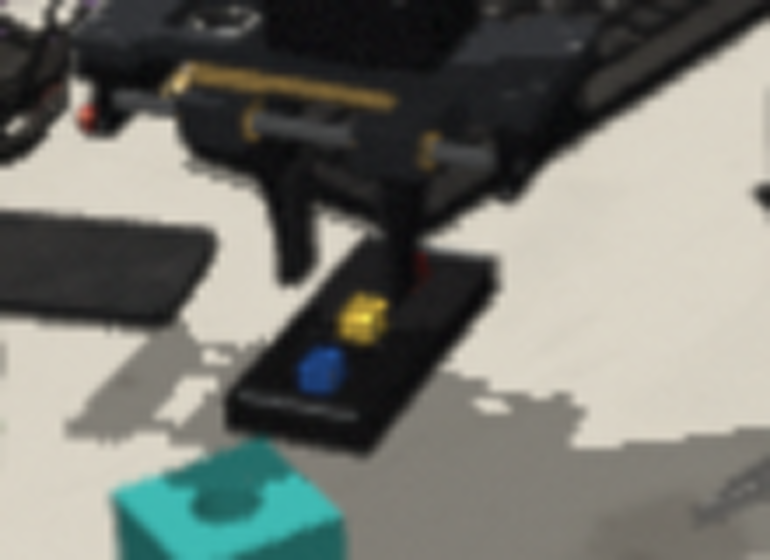

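Call:
{"name": "drive_tool", "arguments": {
  "commands": [
    [0, 0, 0, 0, 0, 0, 0.4],
    [0, 0, 0, 0, 0, 0, 0.4]
  ]
}}

```text
time_s: 5.32
tool_pos: [0.5585, 0.4076, 0.1048]
tool_rot: [179.5, -0.0, 114.2]
force: [-0.9, -0.2, -1.0]
grip_width: 0.0349
```

```bash
python3 -c "
from h import *
for i in range(5):
    o=env.get_obs();print(np.round(o['tool_pos'],4),o['tool_rot'].round(2) if hasattr(o['tool_rot'],'round') else o['tool_rot']); s=env.read_camera('scene')
o=log();to([.5555,.4043,.0875],[180,0,114.2])"
```

```text
[0.5585 0.4076 0.1048] [179.45  -0.   114.2 ]
[0.5584 0.4076 0.1047] [179.46  -0.   114.21]
[0.5584 0.4075 0.1046] [179.47   0.   114.2 ]
[0.5584 0.4075 0.1045] [1.7948e+02 1.0000e-02 1.1420e+02]
[0.5583 0.4074 0.1044] [1.7949e+02 1.0000e-02 1.1420e+02]
time_s 5.5667
qpos [-2.2743, 42.1343, -52.4767, 86.7009, 35.1913, 68.166, -36.4625]
tool_pos [0.5583, 0.4075, 0.1044]
tool_rot [179.4867, 0.0049, 114.207]
force [0.5869, 0.8722, -0.8628]
grip_width 0.0352
shift cm (tool) [-0.18 -0.4   1.69] turn deg [0.51 0.   0.01]
```

Call:
{"name": "drive_tool", "arguments": {
  "commands": [
    [-0.1, -0.2, 0.4, 0.25, 0, 0, 0.4],
    [-0.1, -0.2, 0.4, 0.25, 0, 0, 0.4],
    [0, 0, 0.3, 0, 0, 0, 0.4],
    [0, 0, 0, 0, 0, 0, 0.4],
    [0, 0, 0, 0, 0, 0, 0.4],
    [0, 0, 0, 0, 0, 0, 0.4],
    [0, 0, 0, 0, 0, 0, 0.4]
  ]
}}

```text
time_s: 6.15
tool_pos: [0.5555, 0.4042, 0.0933]
tool_rot: [180.0, -0.0, 114.2]
force: [-0.4, -0.5, -0.1]
grip_width: 0.0345
```

```bash
python3 -c "
from h import *;o=log();to([.5555,.4043,.0875],[180,0,114.2])
s=env.read_camera('scene');print(proj(s,o['tool_pos']-[0,0,.07]))
c=env.read_camera('top')
cv2.imwrite('pics/s3.png',np.hstack([cv2.resize(s['img'][250:310,210:290],(400,300),interpolation=cv2.INTER_CUBIC),cv2.resize(c['img'][205:265,180:260],(400,300),interpolation=cv2.INTER_CUBIC)]))"
```

```text
time_s 6.15
qpos [-2.1853, 42.6484, -52.1861, 87.3712, 35.379, 67.5794, -36.5817]
tool_pos [0.5555, 0.4042, 0.0933]
tool_rot [179.9884, -0.0054, 114.2135]
force [-0.4162, -0.5086, -0.1131]
grip_width 0.0345
shift cm (tool) [0.01 0.01 0.58] turn deg [ 0.01 -0.01  0.01]
[251.93850984 283.07262329]
```

View pics/s3.png

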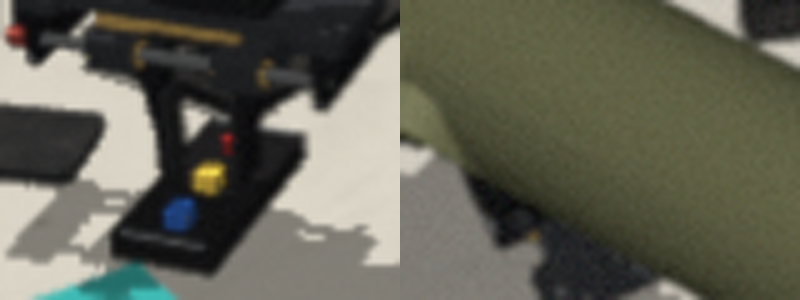

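Call:
{"name": "drive_tool", "arguments": {
  "commands": [
    [0, 0, 0.3, 0, 0, 0, 0.4],
    [0, 0, 0.25, 0, 0, 0, 0.4],
    [0, 0, 0, 0, 0, 0, 0.3],
    [0, 0, 0, 0, 0, 0, 0.2],
    [0, 0, 0, 0, 0, 0, 0],
    [0, 0, 0, 0, 0, 0, 0],
    [0, 0, 0, 0, 0, 0, 0],
    [0, 0, 0, 0, 0, 0, 0]
  ],
  "force": 12
}}

```text
time_s: 6.92
tool_pos: [0.5555, 0.404, 0.0878]
tool_rot: [180.0, 0.0, 114.2]
force: [0.1, 0.1, 0.2]
grip_width: 0.0118
```

```bash
python3 -c "
from h import *;o=log()
s=env.read_camera('scene');print(proj(s,o['tool_pos']-[0,0,.07]))
cv2.imwrite('pics/s4.png',cv2.resize(s['img'][250:310,210:290],(640,480),interpolation=cv2.INTER_CUBIC))"
```

```text
time_s 6.9167
qpos [-2.2993, 42.9664, -51.9594, 87.5678, 35.6379, 67.1303, -36.7412]
tool_pos [0.5555, 0.404, 0.0878]
tool_rot [179.9926, 0.0023, 114.2068]
force [0.0509, 0.1159, 0.1977]
grip_width 0.0118
[252.08902393 284.77699691]
```

View pics/s4.png

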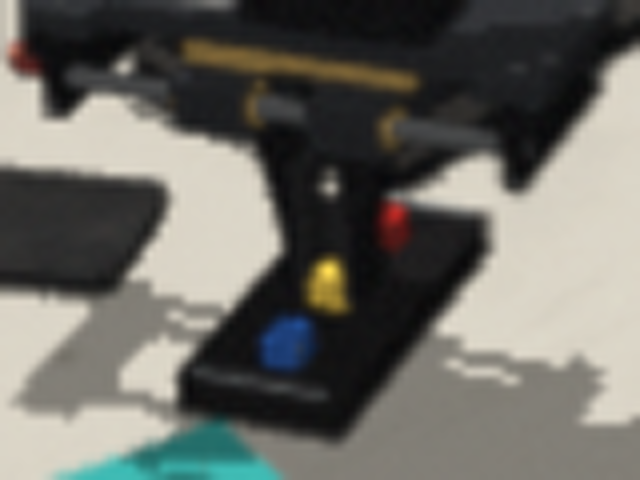

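Call:
{"name": "drive_tool", "arguments": {
  "commands": [
    [0, 0, -0.5, 0, 0, 0, 0],
    [0, 0, -1, 0, 0, 0, 0],
    [0, 0, -3, 0, 0, 0, 0],
    [0, 0, -3, 0, 0, 0, 0],
    [0, 0, -3, 0, 0, 0, 0],
    [0, 0, -3, 0, 0, 0, 0],
    [0, 0, -3, 0, 0, 0, 0],
    [0, 0, -2, 0, 0, 0, 0],
    [0, 0, -1.5, 0, 0, 0, 0],
    [0, 0, 0, 0, 0, 0, 0],
    [0, 0, 0, 0, 0, 0, 0]
  ]
}}

```text
time_s: 7.88
tool_pos: [0.5554, 0.4045, 0.289]
tool_rot: [179.9, -0.0, 114.2]
force: [0.3, 0.3, -0.9]
grip_width: 0.0119
```

```bash
python3 -c "
from h import *;o=log();to([.4945,-.0275,.29],[180,0,114.2])
s=env.read_camera('scene')
cv2.imwrite('pics/s5.png',cv2.resize(s['img'][220:310,200:320],(640,480),interpolation=cv2.INTER_CUBIC))"
```

```text
time_s 7.8833
qpos [-0.4757, 33.8581, -57.7379, 76.0022, 28.2786, 84.8587, -31.7107]
tool_pos [0.5554, 0.4045, 0.289]
tool_rot [179.8787, -0.0131, 114.2244]
force [0.3484, 0.2784, -0.9007]
grip_width 0.0119
shift cm (tool) [-36.9  -23.28  -0.16] turn deg [ 0.12 -0.01  0.02]
```

View pics/s5.png

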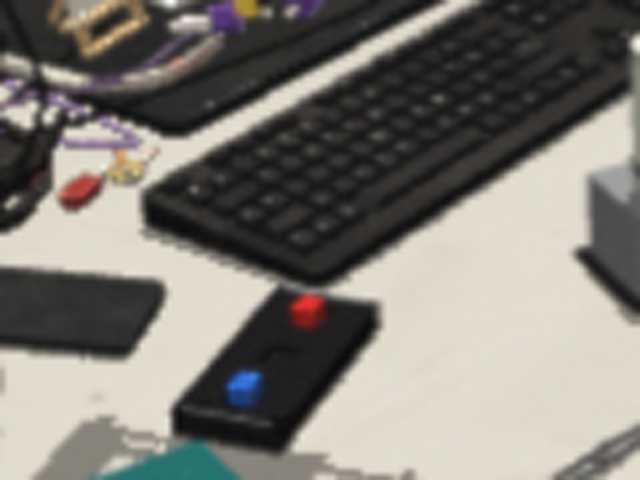

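The cap has been lifted out: the middle pocket is empty and red and blue are still in place. Next is the move to the pad.

Call:
{"name": "drive_tool", "arguments": {
  "commands": [
    [-2.64, -1.66, 0, 0, 0, 0, 0],
    [-2.64, -1.66, 0, 0, 0, 0, 0],
    [-2.64, -1.66, 0, 0, 0, 0, 0],
    [-2.64, -1.66, 0, 0, 0, 0, 0],
    [-2.64, -1.66, 0, 0, 0, 0, 0],
    [-2.64, -1.66, 0, 0, 0, 0, 0],
    [-2.64, -1.66, 0, 0, 0, 0, 0],
    [-2.64, -1.66, 0, 0, 0, 0, 0],
    [-2.64, -1.66, 0, 0, 0, 0, 0],
    [-2.64, -1.66, 0, 0, 0, 0, 0],
    [-2.64, -1.66, 0, 0, 0, 0, 0],
    [-2.64, -1.66, 0, 0, 0, 0, 0],
    [-2.64, -1.66, 0, 0, 0, 0, 0],
    [-2.64, -1.66, 0, 0, 0, 0, 0],
    [0, 0, 0, 0, 0, 5, 0],
    [0, 0, 0, 0, 0, 5, 0],
    [0, 0, 0, 0, 0, 5, 0],
    [0, 0, 0, 0, 0, 5, 0],
    [0, 0, 0, 0, 0, 5, 0],
    [0, 0, 0, 0, 0, 2, 0]
  ]
}}

```text
time_s: 9.6
tool_pos: [0.4941, -0.0287, 0.2862]
tool_rot: [-179.9, -0.0, 86.9]
force: [0.1, -0.1, -0.4]
grip_width: 0.012
```

```bash
python3 -c "
from h import *;o=log();to([.4945,-.0275,.12],[180,0,87.2])"
```

```text
time_s 9.6
qpos [59.4398, 2.9409, -60.0298, 103.3341, 2.5951, 75.3549, -4.2722]
tool_pos [0.4941, -0.0287, 0.2862]
tool_rot [-179.8534, -0.0275, 86.948]
force [0.1311, -0.1301, -0.4345]
grip_width 0.012
shift cm (tool) [ 0.11  0.08 16.62] turn deg [-0.15 -0.03 -0.25]
```

Call:
{"name": "drive_tool", "arguments": {
  "commands": [
    [0, 0, 3, 0, 0, 0, 0],
    [0, 0, 3, 0, 0, 0, 0],
    [0, 0, 3, 0, 0, 0, 0],
    [0, 0, 3, 0, 0, 0, 0],
    [0, 0, 2.5, 0, 0, 0, 0],
    [0.1, 0.05, 1.5, 0, 0, 0, 0],
    [0, 0, 0.6, 0, 0, 0, 0],
    [0, 0, 0, 0, 0, 0, 0],
    [0, 0, 0, 0, 0, 0, 0],
    [0, 0, 0, 0, 0, 0, 0],
    [0, 0, 0, 0, 0, 0, 0]
  ]
}}

```text
time_s: 10.52
tool_pos: [0.4964, -0.0276, 0.1229]
tool_rot: [179.9, 0.0, 87.2]
force: [-0.6, -0.6, -0.8]
grip_width: 0.0116
```

```bash
python3 -c "
from h import *;o=log();to([.4945,-.0275,.0845],[180,0,87.2])
s=env.read_camera('scene');print(proj(s,o['tool_pos']-[0,0,.07]))
cv2.imwrite('pics/s6.png',cv2.resize(s['img'][190:280,310:430],(640,480),interpolation=cv2.INTER_CUBIC))"
```

```text
time_s 10.5167
qpos [51.6901, 16.8625, -57.0153, 113.8641, 16.7873, 57.7859, -16.0803]
tool_pos [0.4964, -0.0276, 0.1229]
tool_rot [179.8814, 0.0473, 87.1928]
force [-0.604, -0.6441, -0.7968]
grip_width 0.0116
shift cm (tool) [ 0.   -0.2   3.84] turn deg [ 0.12  0.05 -0.01]
[365.13415605 228.7752823 ]
```

View pics/s6.png

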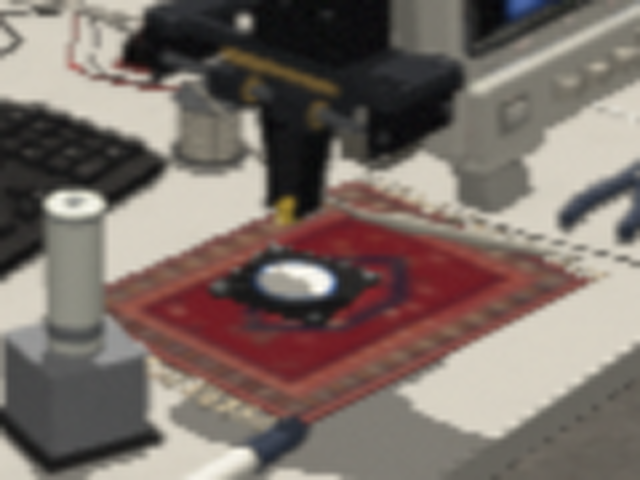

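Call:
{"name": "drive_tool", "arguments": {
  "commands": [
    [0, -0.1, 1, 0, 0, 0, 0],
    [0, -0.1, 1, 0, 0, 0, 0],
    [0, 0, 0.8, 0, 0, 0, 0],
    [0, 0, 0.5, 0, 0, 0, 0],
    [0, 0, 0.2, 0, 0, 0, 0],
    [0, 0, 0, 0, 0, 0, 0],
    [0, 0, 0, 0, 0, 0, 0],
    [0, 0, 0, 0, 0, 0, 0],
    [0, 0, 0, 0, 0, 0, 0]
  ]
}}

```text
time_s: 11.32
tool_pos: [0.4939, -0.0273, 0.0871]
tool_rot: [180.0, 0.0, 87.2]
force: [-0.4, -0.5, -0.2]
grip_width: 0.0115
```

```bash
python3 -c "
from h import *;o=log();to([.4945,-.0275,.0838],[180,0,87.2])
s=env.read_camera('scene')
cv2.imwrite('pics/s7.png',cv2.resize(s['img'][210:270,330:410],(640,480),interpolation=cv2.INTER_CUBIC))"
```

```text
time_s 11.3167
qpos [49.3608, 20.0905, -54.9667, 115.6494, 20.3119, 54.2129, -18.8889]
tool_pos [0.4939, -0.0273, 0.0871]
tool_rot [179.9582, 0.0145, 87.2108]
force [-0.361, -0.47, -0.2037]
grip_width 0.0115
shift cm (tool) [-0.01  0.06  0.33] turn deg [0.04 0.01 0.01]
```

View pics/s7.png

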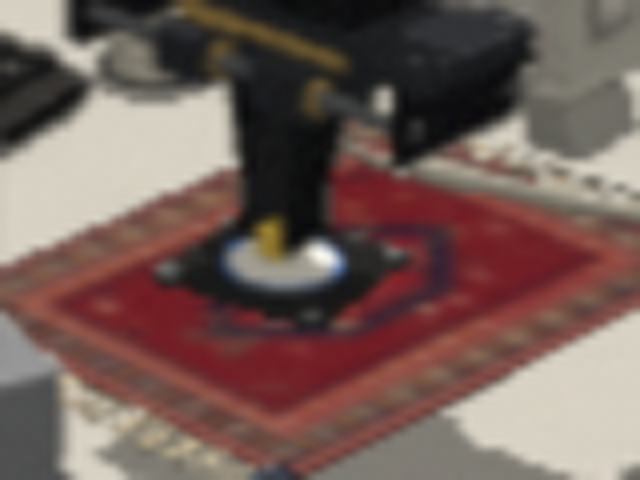

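Call:
{"name": "drive_tool", "arguments": {
  "commands": [
    [0, 0.05, 0.15, 0, 0, 0, 0],
    [0, 0, 0.13, 0, 0, 0, 0],
    [0, 0, 0, 0, 0, 0, 0],
    [0, 0, 0, 0, 0, 0, 0],
    [0, 0, 0, 0, 0, 0, 0],
    [0, 0, 0, 0, 0, 0, 0]
  ]
}}

```text
time_s: 11.87
tool_pos: [0.4941, -0.0273, 0.084]
tool_rot: [180.0, 0.0, 87.2]
force: [-0.6, 1.1, -0.4]
grip_width: 0.0117
```

```bash
python3 -c "
from h import *;o=log()
s=env.read_camera('scene')
hsv=cv2.cvtColor(s['img'],cv2.COLOR_BGR2HSV).astype(int);H,S,V=[hsv[...,i] for i in range(3)]
for b in blobs((H>18)&(H<35)&(S>130)&(V>80),(350,225,385,250),3): print(b[:3])
for X in ([.4945,-.0195,.006],[.4945,-.0195,.019],[.4945,-.0275,.006]): print(proj(s,X))
"
```

```text
time_s 11.8667
qpos [49.094, 20.447, -54.7278, 115.7145, 20.6614, 53.9616, -19.1593]
tool_pos [0.4941, -0.0273, 0.084]
tool_rot [179.9961, 0.0062, 87.2066]
force [-0.5552, 1.1231, -0.3722]
grip_width 0.0117
(np.int32(12), array([363.25, 239.92]), array([362, 238,   3,   5], dtype=int32))
[363.58160402 242.88338452]
[363.70985187 239.27608862]
[365.10116996 242.0361583 ]
```

Call:
{"name": "drive_tool", "arguments": {
  "commands": [
    [0, 0, 0.08, 0, 0, 0, 0],
    [0, 0, 0, 0, 0, 0, 0],
    [0, 0, 0, 0, 0, 0, 0],
    [0, 0, 0, 0, 0, 0, 0.16],
    [0, 0, 0, 0, 0, 0, 0.2],
    [0, 0, 0, 0, 0, 0, 0.25],
    [0, 0, 0, 0, 0, 0, 0.35],
    [0, 0, 0, 0, 0, 0, 0.45],
    [0, 0, 0, 0, 0, 0, 0.5]
  ]
}}

```text
time_s: 12.67
tool_pos: [0.4941, -0.0273, 0.0831]
tool_rot: [180.0, 0.0, 87.2]
force: [-0.1, -0.5, -0.3]
grip_width: 0.034
```

```bash
python3 -c "
from h import *;o=log()
s=env.read_camera('scene')
cv2.imwrite('pics/s8.png',cv2.resize(s['img'][210:270,330:410],(640,480),interpolation=cv2.INTER_CUBIC))"
```

```text
time_s 12.6667
qpos [49.0322, 20.53, -54.6718, 115.7459, 20.7508, 53.8817, -19.2255]
tool_pos [0.4941, -0.0273, 0.0831]
tool_rot [179.9983, 0.0052, 87.2113]
force [-0.1025, -0.4543, -0.292]
grip_width 0.034
```

View pics/s8.png

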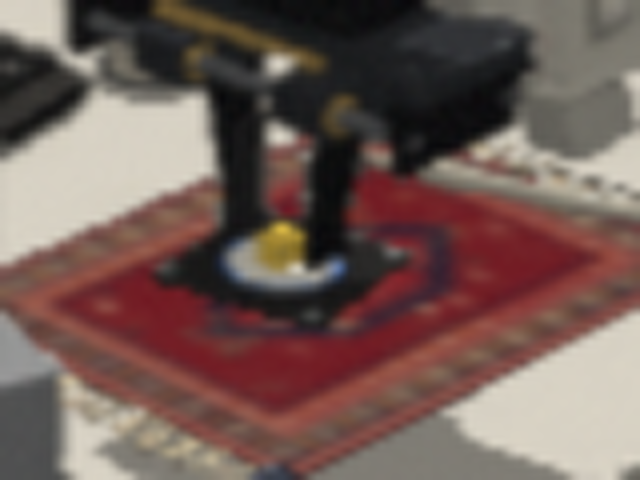

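Call:
{"name": "drive_tool", "arguments": {
  "commands": [
    [0, 0, -0.5, 0, 0, 0, 0.5],
    [0, 0, -1, 0, 0, 0, 0.5],
    [0, 0, -2, 0, 0, 0, 0.6],
    [0, 0, -3, 0, 0, 0, 0.8],
    [0, 0, -3, 0, 0, 0, 1],
    [0, 0, -3, 0, 0, 0, 1],
    [0, 0, -3, 0, 0, 0, 1],
    [0, 0, -3, 0, 0, 0, 1],
    [0, 0, -3, 0, 0, 0, 1],
    [0, 0, 0, 0, 0, 0, 1],
    [0, 0, 0, 0, 0, 0, 1]
  ]
}}

```text
time_s: 13.63
tool_pos: [0.495, -0.027, 0.3004]
tool_rot: [179.8, 0.1, 87.2]
force: [-0.6, -0.0, -0.8]
grip_width: 0.086
```

```bash
cat > fk.py <<'E'
from h import *
from scipy.optimize import least_squares
import itertools
D=[json.loads(l) for l in open("log.jsonl")]
Q=np.radians([d[0] for d in D]);P=np.array([d[1] for d in D]);R=[Ro.from_euler("xyz",d[2],degrees=True) for d in D]
ax="zyzyzyz"
def fk(q,p,s):
    # p: 7 (x,z) offsets before joints 2..7 & tool, s signs; p[-1] yaw offset
    M=Ro.identity();t=np.zeros(3)
    for i in range(7):
        t=t+M.apply([p[2*i],0,p[2*i+1]]) if i else t
        M=M*Ro.from_euler(ax[i],s[i]*q[i]+(p[0] if i==0 else 0)+(p[1] if i==6 else 0))
    return t+M.apply([0,0,p[14]]),M
def res(p,s):
    o=[]
    for q,x,r in zip(Q,P,R):
        t,M=fk(q,p,s); o+=list(t-x)+list(.3*(M.inv()*r).as_rotvec())
    return np.array(o+list(1e-4*np.array(p)))
if __name__=="__main__":
    best=None
    for s5,s7,off in itertools.product((1,-1),(1,-1),(np.pi/2,-np.pi/2,0,np.pi)):
        s=[-1,1,-1,1,s5,1,s7]; p0=np.zeros(15);p0[1]=off;p0[3]=.3;p0[7]=.4;p0[11]=.4;p0[14]=.2
        f=least_squares(res,p0,args=(s,))
        if best is None or f.cost<best[0]: best=(f.cost,s,f.x)
    print(best[0],best[1],best[2].round(4),np.abs(res(best[2],best[1])[:-15]).max())
    json.dump([best[1],best[2].tolist()],open("fk.json","w"))
E
python3 -c "
from h import *;o=log();to([.482,.189,.29],[180,0,87.2])
for n,roi in(('top',(370,230,430,285)),('scene',(330,205,410,265))):
    k=env.read_camera(n);x0,y0,x1,y1=roi
    cv2.imwrite(f'pics/c_{n}.png',cv2.resize(k['img'][y0:y1,x0:x1],None,fx=8,fy=8,interpolation=cv2.INTER_CUBIC))
    hsv=cv2.cvtColor(k['img'],cv2.COLOR_BGR2HSV).astype(int);H,S,V=[hsv[...,i] for i in range(3)]
    for b in blobs((H>18)&(H<35)&(S>120)&(V>80),roi,3): print(n,b[:3],plane(k,b[1],.019),plane(k,b[1],.0125))
"
python3 fk.py
```

```text
time_s 13.6333
qpos [61.0266, 2.0088, -61.3795, 102.2555, 1.9588, 76.5581, -3.5668]
tool_pos [0.495, -0.027, 0.3004]
tool_rot [179.7613, 0.129, 87.219]
force [-0.6273, -0.0121, -0.8227]
grip_width 0.086
shift cm (tool) [21.52 -2.36  0.99] turn deg [0.24 0.13 0.02]
top (np.int32(19), array([394.58, 257.05]), array([392, 255,   6,   5], dtype=int32)) [ 0.4950403  -0.02486173  0.019     ] [ 0.49565439 -0.025664    0.0125    ]
scene (np.int32(23), array([364.61, 239.83]), array([362, 238,   6,   5], dtype=int32)) [ 0.4899201  -0.01828755  0.019     ] [ 0.49764087 -0.02863159  0.0125    ]
8.169547114892534e-05 [-1, 1, -1, 1, -1, 1, -1] [-4.5200e-02  1.5256e+00 -1.9000e-03  4.7200e-01  8.0000e-04  2.4450e-01
  1.3800e-02  2.4480e-01  3.8200e-02  2.5690e-01 -2.9500e-02  2.5710e-01
  2.3100e-02  2.6740e-01  2.6780e-01] 0.00778927014524472
```

View pics/c_scene.png

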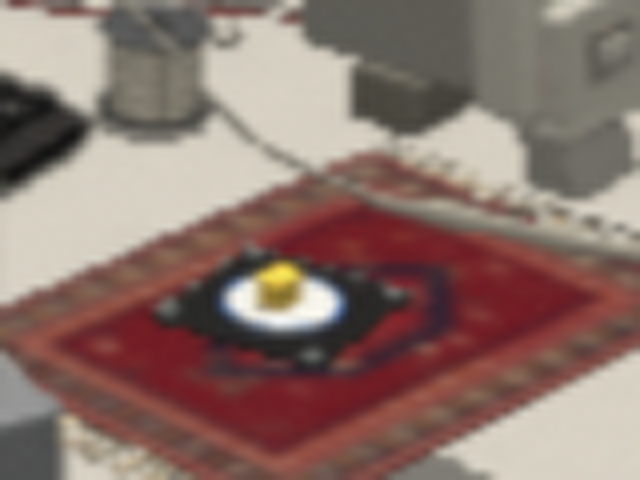

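```bash
cat > ik.py <<'E'
from fk import *
s,p=json.load(open("fk.json"))
lo=np.radians([-163.93,-17.29,-79.2,3.27,-89.18,5.43,-154.24]);hi=np.radians([163.93,119.83,71.16,140.29,269.18,117.66,154.24])
def ik(q0,x,M):
    def f(q):
        t,m=fk(q,p,s); return np.r_[(t-x)*10,(m.inv()*M).as_rotvec()*5,.02*(q-q0)]
    r=least_squares(f,np.clip(q0,lo+.02,hi-.02),bounds=(lo,hi)); t,m=fk(r.x,p,s); return r.x,np.linalg.norm(t-x),np.degrees((m.inv()*M).magnitude())
if __name__=="__main__":
    cap=np.array([.494,-.0273,.0125])
    q0=Q[-1]
    base=Ro.from_euler("xyz",[180,0,87.2],degrees=True)
    for yaw in (87.2,60,110,130,150):
      B=Ro.from_euler("xyz",[180,0,yaw],degrees=True)
      qs,e1,e2=ik(q0,np.array([.482,.189,.15]),B)
      print("pick",yaw,np.degrees(qs).round(0),round(e1,4),round(e2,2))
      for phi in (60,75,90,105,120):
        q=qs;ph=np.radians(phi); a=np.array([-np.sin(ph),np.cos(ph),0])  # tilt axis
        for th in np.arange(0,41,8):
            u=np.array([np.sin(np.radians(th))*np.cos(ph),np.sin(np.radians(th))*np.sin(ph),np.cos(np.radians(th))])
            M=Ro.from_rotvec(a*np.radians(th))*B
            q,e1,e2=ik(q,cap+.19*u+[0,0,.0],M)
        print("  phi",phi,np.degrees(q).round(0),round(e1,4),round(e2,2))
E
python3 ik.py
```

```text
pick 87.2 [ 27.  18. -58. 110.  17.  62. -41.] 0.0 0.0
  phi 60 [-10.  54. -34.  66.  42. 106. -47.] 0.0 0.0
  phi 75 [-12.  47. -37.  80.  45. 100. -59.] 0.0 0.0
  phi 90 [-13.  40. -40.  94.  48.  93. -71.] 0.0 0.0
  phi 105 [-12.  33. -46. 108.  52.  87. -83.] 0.0 0.0
  phi 120 [ -7.  25. -56. 122.  55.  80. -95.] 0.0 0.0
pick 60 [ 25.  17. -55. 110.  16.  61. -67.] 0.0 0.0
  phi 60 [-11.  53. -32.  66.  41. 106. -73.] 0.0 0.0
  phi 75 [-13.  47. -35.  80.  44.  99. -85.] 0.0 0.0
  phi 90 [-14.  40. -39.  94.  48.  93. -98.] 0.0 0.0
  phi 105 [ -13.   33.  -45.  108.   51.   86. -110.] 0.0 0.0
  phi 120 [  -8.   24.  -54.  122.   54.   79. -122.] 0.0 0.0
pick 110 [ 29.  19. -61. 110.  19.  62. -19.] 0.0 0.0
  phi 60 [ -9.  55. -35.  66.  43. 107. -24.] 0.0 0.0
  phi 75 [-11.  48. -38.  80.  46. 100. -36.] 0.0 0.0
  phi 90 [-12.  41. -42.  94.  49.  94. -49.] 0.0 0.0
  phi 105 [-11.  34. -47. 108.  52.  87. -61.] 0.0 0.0
  phi 120 [ -6.  26. -57. 122.  56.  80. -73.] 0.0 0.0
pick 130 [ 31.  20. -64. 110.  21.  63.  -1.] 0.0 0.0
  phi 60 [ -8.  55. -37.  66.  44. 107.  -5.] 0.0 0.0
  phi 75 [-10.  49. -40.  80.  47. 101. -17.] 0.0 0.0
  phi 90 [-11.  42. -43.  94.  50.  94. -29.] 0.0 0.0
  phi 105 [-10.  34. -49. 108.  53.  88. -42.] 0.0 0.0
  phi 120 [ -4.  27. -59. 122.  56.  81. -54.] 0.0 0.0
pick 150 [ 33.  22. -67. 110.  23.  63.  17.] 0.0 0.0
  phi 60 [ -7.  56. -40.  66.  46. 108.  14.] 0.0 0.0
  phi 75 [ -9.  50. -42.  80.  49. 102.   2.] 0.0 0.0
  phi 90 [ -9.  43. -46.  94.  51.  95. -10.] 0.0 0.0
  phi 105 [ -9.  35. -51. 108.  54.  89. -22.] 0.0 0.0
  phi 120 [ -4.  27. -59. 122.  56.  81. -34.] 0.0 0.0
```

Call:
{"name": "drive_tool", "arguments": {
  "commands": [
    [2.7, -0.3, 0, 0, 0, 0, 1],
    [2.7, -0.3, 0, 0, 0, 0, 1],
    [2.7, -0.3, 0, 0, 0, 0, 1],
    [2.7, -0.3, 0, 0, 0, 0, 1],
    [2.7, -0.3, 0, 0, 0, 0, 1],
    [2.7, -0.3, 0, 0, 0, 0, 1],
    [2.7, -0.3, 0, 0, 0, 0, 1],
    [2.6, -0.3, 0, 0, 0, 0, 1],
    [0, 0, 2, 0, 0, 0, 1],
    [0, 0, 2, 0, 0, 0, 1],
    [0, 0, 1, 0, 0, 0, 1],
    [0, 0, 0, 0, 0, 0, 1],
    [0, 0, 0, 0, 0, 0, 1],
    [0, 0, 0, 0, 0, 0, 1]
  ]
}}

```text
time_s: 14.9
tool_pos: [0.4809, 0.1885, 0.2486]
tool_rot: [180.0, -0.0, 87.2]
force: [0.5, 0.5, -0.8]
grip_width: 0.0868
```

```bash
python3 -c "
from h import *;o=log();to([.482,.189,.2],[180,0,87.2])
s=env.read_camera('scene');print(proj(s,o['tool_pos']-[0,0,.07]))
cv2.imwrite('pics/s9.png',cv2.resize(s['img'][180:285,270:410],(640,480),interpolation=cv2.INTER_CUBIC))"
```

```text
time_s 14.9
qpos [38.9212, 12.8741, -69.7582, 103.5551, 12.6704, 72.308, -37.0837]
tool_pos [0.4809, 0.1885, 0.2486]
tool_rot [179.9792, -0.0193, 87.1777]
force [0.4601, 0.4768, -0.7635]
grip_width 0.0868
shift cm (tool) [0.05 0.11 4.86] turn deg [ 0.02 -0.02 -0.02]
[323.96158364 214.96456985]
```

View pics/s9.png

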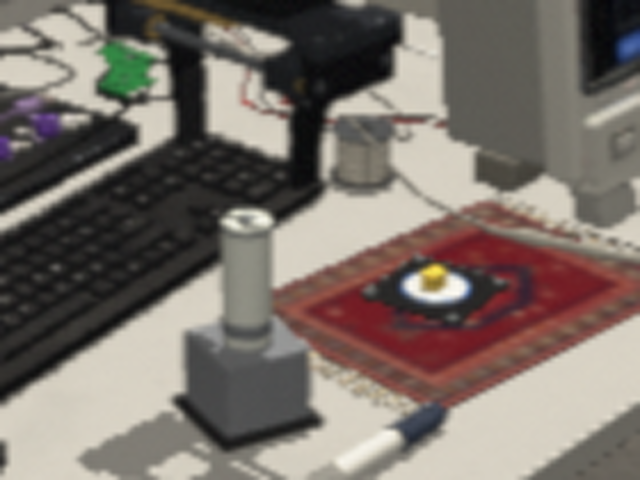

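Call:
{"name": "drive_tool", "arguments": {
  "commands": [
    [0, 0.1, 1.5, 0, 0, 0, 1],
    [0.05, 0, 1.5, 0, 0, 0, 1],
    [0, 0, 1.5, 0, 0, 0, 1],
    [0, 0, 1.5, 0, 0, 0, 1],
    [0, 0, 1.2, 0, 0, 0, 1],
    [0, 0, 1, 0, 0, 0, 1],
    [0, 0, 0.6, 0, 0, 0, 1],
    [0, 0, 0.5, 0, 0, 0, 1],
    [0, 0, 0, 0, 0, 0, 1],
    [0, 0, 0, 0, 0, 0, 1],
    [0, 0, 0, 0, 0, 0, 1]
  ]
}}

```text
time_s: 15.87
tool_pos: [0.482, 0.1893, 0.1557]
tool_rot: [179.9, -0.0, 87.2]
force: [-0.3, 0.2, -0.3]
grip_width: 0.087
```

```bash
python3 -c "
from h import *;o=log();to([.482,.189,.152],[180,0,87.2])
s=env.read_camera('scene')
cv2.imwrite('pics/s10.png',cv2.resize(s['img'][200:290,270:390],(640,480),interpolation=cv2.INTER_CUBIC))"
```

```text
time_s 15.8667
qpos [32.4652, 20.2073, -64.9092, 109.3543, 20.5297, 63.2562, -43.3546]
tool_pos [0.482, 0.1893, 0.1557]
tool_rot [179.9422, -0.0128, 87.2104]
force [-0.2575, 0.1806, -0.2772]
grip_width 0.087
shift cm (tool) [-0.03  0.    0.37] turn deg [ 0.06 -0.01  0.01]
```

View pics/s10.png

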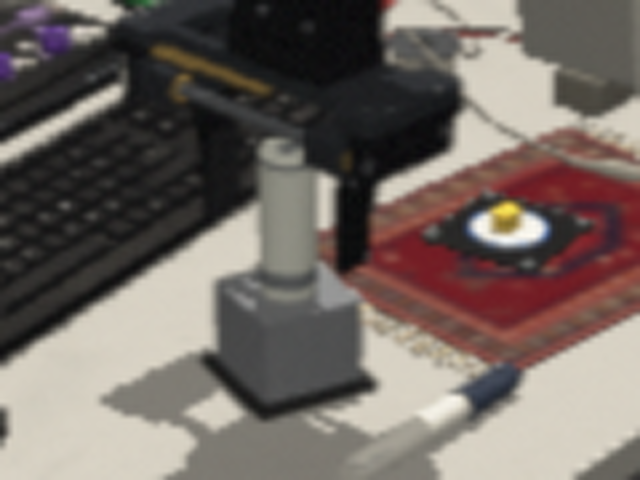

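Call:
{"name": "drive_tool", "arguments": {
  "commands": [
    [0, 0, 0.3, 0, 0, 0, 1],
    [0, 0, 0, 0, 0, 0, 0.8],
    [0, 0, 0, 0, 0, 0, 0.6],
    [0, 0, 0, 0, 0, 0, 0.45],
    [0, 0, 0, 0, 0, 0, 0.3],
    [0, 0, 0, 0, 0, 0, 0.2],
    [0, 0, 0, 0, 0, 0, 0.1],
    [0, 0, 0, 0, 0, 0, 0],
    [0, 0, 0, 0, 0, 0, 0],
    [0, 0, 0, 0, 0, 0, 0]
  ],
  "force": 30
}}

```text
time_s: 16.75
tool_pos: [0.4816, 0.189, 0.1521]
tool_rot: [-180.0, 0.0, 87.2]
force: [-0.6, 0.2, -0.7]
grip_width: 0.0349
```

```bash
python3 -c "
from h import *;o=log();to([.482,.189,.152],[180,0,87.2])"
```

```text
time_s 16.75
qpos [32.2392, 20.4829, -64.6888, 109.563, 20.8097, 62.9641, -43.5665]
tool_pos [0.4816, 0.189, 0.1521]
tool_rot [-179.9994, 0.0083, 87.2102]
force [-0.58, 0.2062, -0.7366]
grip_width 0.0349
shift cm (tool) [0.   0.04 0.01] turn deg [-0.    0.01  0.01]
```

Call:
{"name": "drive_tool", "arguments": {
  "commands": [
    [0, 0, 0, 0, 0, 0, 0],
    [0, 0, 0, 0, 0, 0, 0],
    [0, 0, 0, 0, 0, 0, 0],
    [0, 0, 0, 0, 0, 0, 0]
  ],
  "force": 30
}}

```text
time_s: 17.08
tool_pos: [0.4816, 0.189, 0.1521]
tool_rot: [-180.0, 0.0, 87.2]
force: [0.8, 0.5, 0.1]
grip_width: 0.0315
```

Gripped at 31.5 mm, and the body is nominally 32 mm. Next I lift it.

Call:
{"name": "drive_tool", "arguments": {
  "commands": [
    [0, 0, -0.5, 0, 0, 0, 0],
    [0, 0, -1, 0, 0, 0, 0],
    [0, 0, -1.5, 0, 0, 0, 0],
    [0, 0, -1.5, 0, 0, 0, 0],
    [0, 0, -1.5, 0, 0, 0, 0],
    [0, 0, -1.5, 0, 0, 0, 0],
    [0, 0, -1.5, 0, 0, 0, 0],
    [0, 0, -1.5, 0, 0, 0, 0],
    [0, 0, -1.5, 0, 0, 0, 0],
    [0, 0, -1.5, 0, 0, 0, 0],
    [0, 0, 0, 0, 0, 0, 0],
    [0, 0, 0, 0, 0, 0, 0],
    [0, 0, 0, 0, 0, 0, 0]
  ]
}}

```text
time_s: 18.17
tool_pos: [0.4813, 0.1888, 0.2866]
tool_rot: [-180.0, 0.0, 87.2]
force: [0.5, 0.4, -1.2]
grip_width: 0.0314
```

```bash
python3 -c "
from h import *;o=log()
s=env.read_camera('scene');print('lens pred',proj(s,o['tool_pos']-[0,0,.142]),'holder',proj(s,[.482,.189,.055]))
cv2.imwrite('pics/s11.png',cv2.resize(s['img'][180:285,270:410],(640,480),interpolation=cv2.INTER_CUBIC))"
```

```text
time_s 18.1667
qpos [40.8748, 10.6073, -71.0313, 100.4727, 10.3467, 76.3095, -35.1284]
tool_pos [0.4813, 0.1888, 0.2866]
tool_rot [-179.9733, 0.0462, 87.2052]
force [0.5229, 0.4385, -1.2403]
grip_width 0.0314
lens pred [323.78411941 225.90032785] holder [323.56208828 253.67823663]
```

View pics/s11.png

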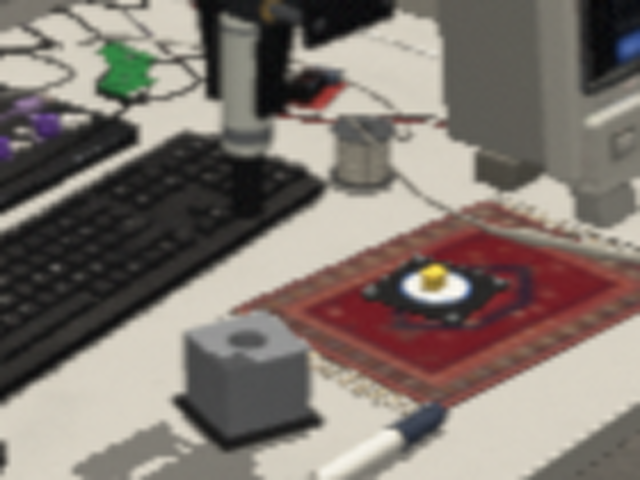

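Call:
{"name": "drive_tool", "arguments": {
  "commands": [
    [0, 0, 0, 0, -3, 0, 0],
    [0, 0, 0, 0, -3, 0, 0],
    [0, 0, 0, 0, -3, 0, 0],
    [0, 0, 0, 0, -3, 0, 0],
    [0, 0, 0, 0, -3, 0, 0],
    [0, 0, 0, 0, -3, 0, 0],
    [0, 0, 0, 0, -3, 0, 0],
    [0, 0, 0, 0, -3, 0, 0],
    [0, 0, 0, 0, -3, 0, 0],
    [0, 0, 0, 0, -3, 0, 0],
    [0, 0, 0, 0, -3, 0, 0],
    [0, 0, 0, 0, -3, 0, 0],
    [0, 0, 0, 0, -2, 0, 0],
    [0, 0, 0, 0, -2, 0, 0],
    [0, 0, 0, 0, 0, 0, 0],
    [0, 0, 0, 0, 0, 0, 0],
    [0, 0, 0, 0, 0, 0, 0]
  ]
}}

```text
time_s: 19.63
tool_pos: [0.4816, 0.189, 0.2866]
tool_rot: [-179.9, 40.0, 87.3]
force: [0.9, 0.2, -1.1]
grip_width: 0.0316
```

```bash
cat >> h.py <<'E'
CAP=np.array([.494,-.0273,.0125])
def aim(d,L=.142):
    a=np.radians(87.2);t=np.radians(40);u=np.array([np.sin(t)*np.cos(a),np.sin(t)*np.sin(a),np.cos(t)])
    T=Ro.from_euler("xyz",[180,0,87.2],degrees=True)*Ro.from_rotvec([0,-40,0],degrees=True)
    to(CAP+(L+d)*u,T.as_euler("xyz",degrees=True)); o=env.get_obs()
    R=Ro.from_euler("xyz",o["tool_rot"],degrees=True); print("tilt",np.degrees(np.arccos(-R.as_matrix()[2,2])),"cap in tool (lens at z=%.3f)"%L,R.inv().apply(CAP-o["tool_pos"]))
E
python3 -c "
from h import *;o=log();aim(.13)
s=env.read_camera('scene')
cv2.imwrite('pics/s12.png',s['img'])"
```

```text
time_s 19.6333
qpos [3.4929, 28.1074, -57.2664, 91.4739, 43.9457, 108.9154, -59.8406]
tool_pos [0.4816, 0.189, 0.2866]
tool_rot [-179.9403, 39.9689, 87.2543]
force [0.8884, 0.1822, -1.1095]
grip_width 0.0316
shift cm (tool) [1.11 2.3  7.64] turn deg [-0.02 -0.03  0.04]
tilt 39.96891135425246 cap in tool (lens at z=0.142) [0.01094322 0.02313359 0.34843029]
```

View pics/s12.png

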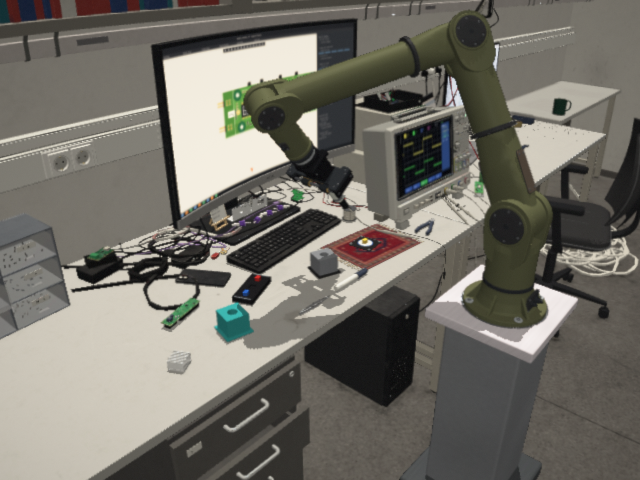

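The scope is tilted 40° and held in the air at about (345,210). The cap is still on the pad at (365,242). Next I move toward the aim point.

Call:
{"name": "drive_tool", "arguments": {
  "commands": [
    [0.3, 0.6, 1.6, 0, 0, 0, 0],
    [0.3, 0.6, 1.6, 0, 0, 0, 0],
    [0.3, 0.6, 1.6, 0, 0, 0, 0],
    [0.2, 0.5, 1.5, 0, 0, 0, 0],
    [0, 0, 1.3, 0, 0, 0, 0],
    [0, 0, 0, 0, 0, 0, 0],
    [0, 0, 0, 0, 0, 0, 0],
    [0, 0, 0, 0, 0, 0, 0],
    [0, 0, 0, 0, 0, 0, 0]
  ]
}}

```text
time_s: 20.43
tool_pos: [0.5026, 0.1484, 0.2226]
tool_rot: [179.9, 39.9, 87.2]
force: [-0.0, -0.6, -1.1]
grip_width: 0.0316
```

```bash
python3 -c "
from h import *;o=log();aim(.05)
s=env.read_camera('scene');t=env.read_camera('top')
R=Ro.from_euler('xyz',o['tool_rot'],degrees=True);L=o['tool_pos']+R.apply([0,0,.142]);print('lens',L,proj(s,L),proj(t,L))
cv2.imwrite('pics/s13.png',np.hstack([cv2.resize(s['img'][175:265,300:400],(400,360),interpolation=cv2.INTER_CUBIC),cv2.resize(t['img'][200:290,310:410],(400,360),interpolation=cv2.INTER_CUBIC)]))"
```

```text
time_s 20.4333
qpos [6.6605, 30.6604, -55.208, 96.1613, 47.2822, 102.1834, -60.0677]
tool_pos [0.5026, 0.1484, 0.2226]
tool_rot [179.9215, 39.9485, 87.2142]
force [-0.0162, -0.6198, -1.0893]
grip_width 0.0316
shift cm (tool) [ 0.02 -0.02  8.2 ] turn deg [ 0.09 -0.05  0.01]
tilt 39.94854729208752 cap in tool (lens at z=0.142) [ 2.63321104e-05 -4.51338467e-04  2.73976811e-01]
lens [0.49838782 0.05730898 0.11369363] [348.20112834 219.61703743] [363.18377859 251.59856592]
```

View pics/s13.png

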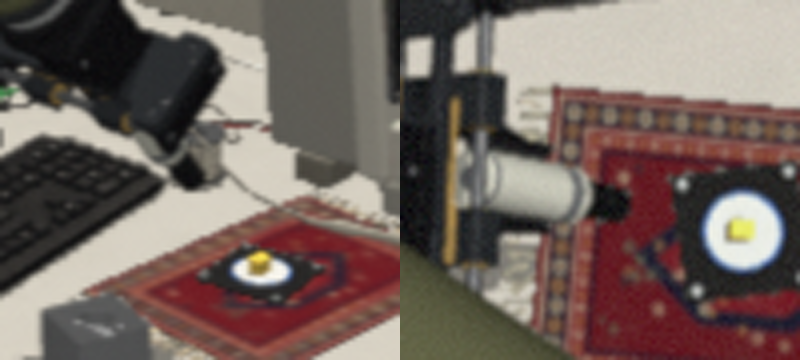

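```bash
python3 -c "
from h import *;o=env.get_obs()
s=env.read_camera('scene');t=env.read_camera('top')
R=Ro.from_euler('xyz',o['tool_rot'],degrees=True)
for k,n,(x0,y0) in((s,'s',(310,190)),(t,'t',(310,220))):
    I=cv2.resize(k['img'][y0:y0+60,x0:x0+80],(800,600),interpolation=cv2.INTER_CUBIC)
    for z in (.03,.05,.07,.097,.12,.142):
        for off in (-.016,.016):
            u=(proj(k,o['tool_pos']+R.apply([off if n=='s' else 0,0 if n=='s' else off,z]))-[x0-.5,y0-.5])*10; cv2.circle(I,tuple(int(v) for v in u),4,(0,0,255),-1)
        u=(proj(k,o['tool_pos']+R.apply([0,0,z]))-[x0-.5,y0-.5])*10; cv2.circle(I,tuple(int(v) for v in u),4,(0,255,0),-1)
    cv2.imwrite(f'pics/ax_{n}.png',I)
"
```

```text
(no output)
```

View pics/ax_t.png

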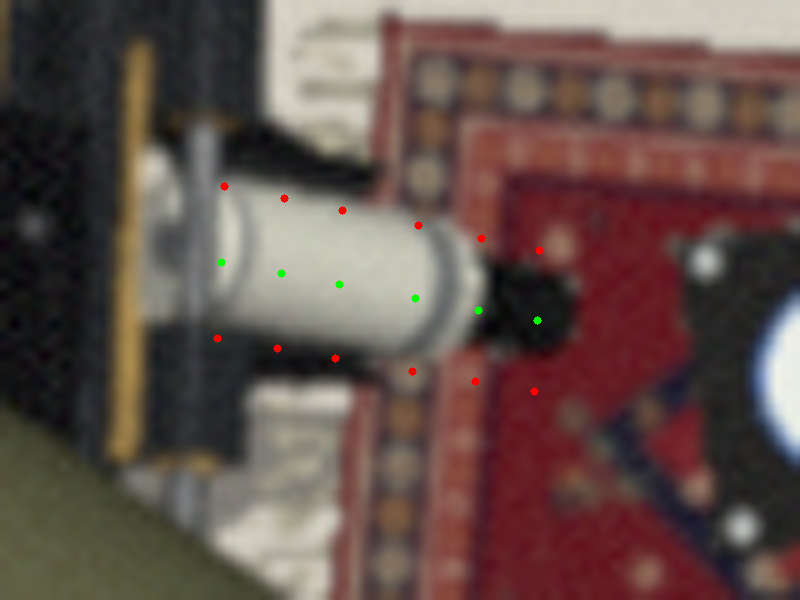

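View pics/ax_s.png

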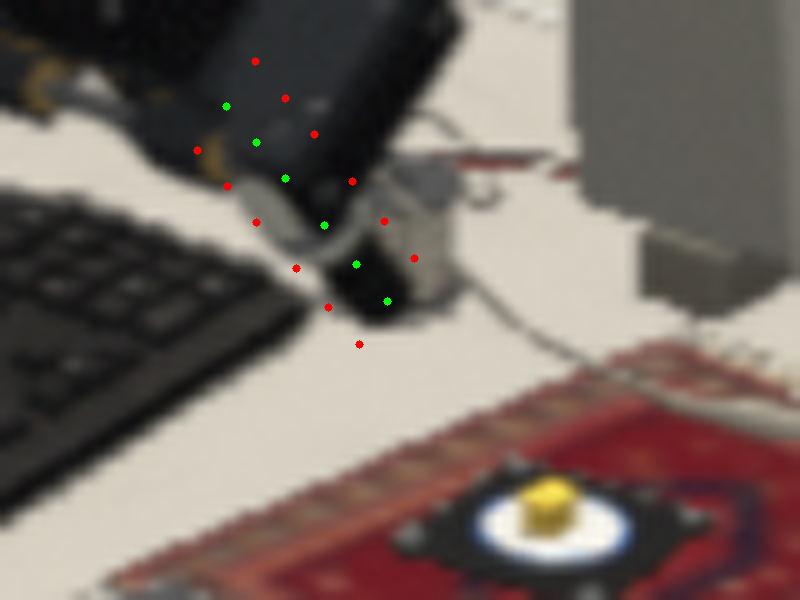

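Call:
{"name": "drive_tool", "arguments": {
  "commands": [
    [0, 0, 1.2, 0, 0, 0, 0],
    [0, 0, 1.2, 0, 0, 0, 0],
    [0, 0, 1.2, 0, 0, 0, 0],
    [0, 0, 1.2, 0, 0, 0, 0],
    [0, 0, 1, 0, 0, 0, 0],
    [0, 0, 0.8, 0, 0, 0, 0],
    [0, 0, 0.6, 0, 0, 0, 0],
    [0, 0, 0.5, 0, 0, 0, 0],
    [0, 0, 0.2, 0, 0, 0, 0],
    [0, 0, 0, 0, 0, 0, 0],
    [0, 0, 0, 0, 0, 0, 0],
    [0, 0, 0, 0, 0, 0, 0],
    [0, 0, 0, 0, 0, 0, 0],
    [0, 0, 0, 0, 0, 0, 0],
    [0, 0, 0, 0, 0, 0, 0]
  ]
}}

```text
time_s: 21.88
tool_pos: [0.5002, 0.0971, 0.1615]
tool_rot: [180.0, 40.0, 87.2]
force: [0.8, 1.0, -1.1]
grip_width: 0.031
```

```bash
python3 -c "
from h import *;o=log();aim(.05)
s=env.read_camera('scene');t=env.read_camera('top')
R=Ro.from_euler('xyz',o['tool_rot'],degrees=True);L=o['tool_pos']+R.apply([0,0,.142]);print('lens',L,proj(s,L),proj(t,L))
cv2.imwrite('pics/s14.png',np.hstack([cv2.resize(s['img'][195:255,320:400],(400,300),interpolation=cv2.INTER_CUBIC),cv2.resize(t['img'][225:285,335:415],(400,300),interpolation=cv2.INTER_CUBIC)]))"
```

```text
time_s 21.8833
qpos [10.886, 31.5209, -53.4986, 102.9311, 49.9596, 94.9238, -60.9448]
tool_pos [0.5002, 0.0971, 0.1615]
tool_rot [179.9754, 39.9962, 87.2122]
force [0.7815, 0.9661, -1.0986]
grip_width 0.031
shift cm (tool) [ 0.04 -0.01  0.22] turn deg [ 0.03 -0.    0.01]
tilt 39.99616606118839 cap in tool (lens at z=0.142) [ 0.00035914 -0.00023966  0.19416013]
lens [0.49583424 0.00590022 0.05269013] [358.77169201 232.32200025] [383.28047032 255.36738248]
```

View pics/s14.png

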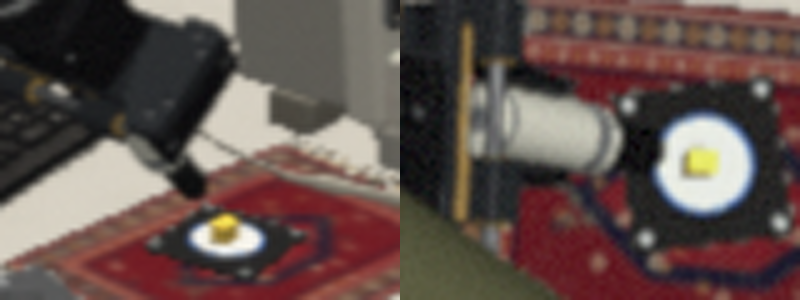

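```bash
python3 -c "
from h import *;o=env.get_obs();print(np.round(o['joint_velocities'],2),o['grip_width'])
t=env.read_camera('top');hsv=cv2.cvtColor(t['img'],cv2.COLOR_BGR2HSV).astype(int);H,S,V=[hsv[...,i] for i in range(3)]
for b in blobs((H>18)&(H<35)&(S>120)&(V>80),(370,230,430,285),3): print(b[1],plane(t,b[1],.019))
aim(.05);print(env.sign_off())"
```

```text
[ 0.03  0.03  0.05  0.04  0.    0.02 -0.07] 0.03147041118248388
[394.67 257.17] [ 0.4947488  -0.02507531  0.019     ]
shift cm (tool) [ 0.04 -0.01  0.19] turn deg [0.01 0.01 0.01]
tilt 40.00578312507611 cap in tool (lens at z=0.142) [ 4.68123520e-04 -1.41919143e-04  1.93939310e-01]
the job is handed in; nothing more can be done
None
```

The job is handed in at about 22 s of the 64 s allowed; `sign_off` gave no verdict. The yellow capacitor stands upright and released on the white spot. The pen microscope is held in the air over it, slanted 40°, with the lens pointing at the capacitor.

- **Capacitor:** the top camera puts it within about 4 mm of the pad's middle. Its position did not change while the microscope was brought in.
- **Microscope aim:** from the arm's pose and the grip height, the lens is about 52 mm from the capacitor's centre, within 1 mm of the axis and about 53 mm above the desk. In both cameras the lens was within about 1 px (roughly 2 mm) of where the pose puts it; I judged that by eye in the last picture.
- **Hold:** the fingers were at 31.5 mm on the 32 mm body with 30 N set, and the joints were practically still at the end.
- **Other objects:** red and blue were seen in their pockets after the pluck. The marker and spool showed no visible shift in the later pictures. I did not measure any of these, nor check the cutters and tweezers separately.

No check failed. The two cameras disagreed by 2 to 5 mm on single points, so I took the capacitor's position from where the gripper let it go.

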